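Hang the mug on the stand's arm

TASK

Hang the dotted mug by its handle on the arm of the mug stand, so that the arm runs through the handle between the upturned end and the post and the mug hangs free from it, handle uppermost. The arm is clamped at a different height each time, so see or feel how high it is; leave the jar, tin and pot standing where they are.

Things in the scene. Friction and masses are not known exactly. Their poses are not given: they have to be found in the camera images.
- mug: White mug with grey-green dots, 93 mm high, 0.16 to 0.31 kg, upright on the wooden hob cover (top at z = 44 mm). Origin: on its underside, at the centre of its 78 x 114 mm outline; z up, the handle sticks out to -y. Round body 78 mm across, its axis at y = +18 mm, outside from y = -21 to +57 mm. Hollow, open at the top, about 50 mm of free room inside. Centre of mass about y = +14, z = 43 mm.
- mug_eye (a point): Centre of the open eye of the mug's handle (0, -34, 53 mm in the mug's frame, axes as the mug's). The eye goes right through along x: z 37 to 70 mm, y -47 to -21 mm. Round it: outer bar y -57 to -47 mm, 10 mm wide in x; upper strap z 70 to 87 mm and lower strap z 16 to 37 mm, both up to 26 mm wide in x.
- mug_rim (a point): Top of the mug's rim opposite the handle (0, +50, 93 mm in the mug's frame), a good place to grasp from above with one finger inside the mug, closing along the mug's y; the wall is about 13 mm thick there, outside at y = +57 mm.
- stand: Mug stand, fixed on the hob cover, whose top is at z = 44 mm: round dark steel foot 124 mm across, 15 mm thick; upright steel post 12 mm in diameter with a wooden knob 26 mm across, its top 295 mm above the cover. Origin: centre of the foot's underside, post along z. One level steel arm, a round bar 10 mm in diameter, runs from the post along the stand's -x at y = 0.
- range_of_arm (a point): Point of the stand (-60, 0, 200 mm in its frame), NOT the arm itself: the arm's centre line passes up to 30 mm above or below it. Feel for it from above (it is firmly clamped, 25 N does not move it) or see it. Straight from the collar (22 mm wide and high, on the post) to stand x = -96 mm, then turned up 45 degrees; its end reaches x = -113 mm and 17 mm above the centre line.
- pot: Low round pot with tan lid, 62 mm across, 35 mm high, near the mug's handle side. Origin: centre of its underside.
- spice: Spice jar with red cap, 45 mm across, 106 mm high, beside the stand's foot on its left. Origin: centre of its underside.
- tin: Green and white food tin, 58 mm across, 72 mm high, beside the stand's foot on its right. Origin: centre of its underside.

How it is judged:
At the end, for the whole second after the job is handed in: Mug released, at rest (<0.06 m/s), carried by the stand (>0.8 N), handle uppermost (mug y within 0.84 rad of straight down); centre of the handle's eye within 20 mm sideways of the arm's line, 15 to 105 mm in front of the post's axis, over 175 mm above the range top (angle between mug's own y axis and vertical above 2.3 rad and y of mug_eye in the frame of stand between -0.02 and 0.02 m and x of mug_eye in the frame of stand between -0.105 and -0.015 m and height (world z) of mug_eye above 0.175 m and contact force between mug and stand above 0.8 N and linear speed of mug below 0.06 m/s); the robot touches nothing.
It fails at once if the pot, spice jar or tin is moved more than 25 mm or tipped over (distance of any of pot, spice, tin from where it was at the start of the episode above 0.025 m or angle between any of pot, spice, tin's own z axis and vertical above 0.5 rad).
It also fails if it takes over 64 s, if anything falls off the work surface, if the arm or the gripper's body presses on something with over 40 N, if the wrist force passes 120 N, or if a joint passes its speed limit or range.

ROBOT

A 6-joint arm with a two-finger parallel gripper is mounted at the origin on a cart in front of the work surface, level with it; the furniture and walls round the work are solid. World frame = base frame: x ahead of the robot, y to its left, z up, the work surface at z = 0. Lengths are in m, angles in rad, forces in N, time in s.
With the tool pointing down it reaches from about 0.375 to 0.975 m from the base axis. Payload 3.8 kg.
Tool frame: the origin (TCP) lies midway between the tips of the shut fingers; the grasp point (between the pads) lies 19 mm behind it; z points along the fingers, y is the line along which they close (so a half turn about z gives the same grasp; the last joint's range is limited). The gripper opens to 85 mm and grips with 20 to 120 N. Pads are 22 mm wide; open, the fingers measure 114 mm over their backs; the gripper's body (76 mm by 85 mm) begins 54 mm behind the grasp point. The pads swing forward as they close: fully open they stand 13 mm farther back than shut.
Start: joints at [1.19, 0.264, 1.604, -0, 1.274, -0.037], TCP at [0.228, 0.635, 0.231] pointing down, gripper open.
Joint ranges: [-2.63, 2.63], [-0.94, 2.18], [0.31, 2.57], [-1.31, 4.45], [0, 2.66], [-2.55, 2.55]. Speed limits (rad/s): [2.57, 2.57, 3.14, 3.14, 3.14, 3.14].

INTERFACE

Orientations are given as a rotation vector (axis times angle).
In Python, from workcell import read_state, vision, ticket gives the robot as it stands. The module is installed in compiled form; this text tells all that it offers.
- The arm moves only by the tool jog_arm, never from a script. Its arguments are lists of equal length, an entry for each row: "turn": the turn, a rotation vector about the tool's x, y, z in rad, a list of three; "delta_pos": the shift along the tool's x, y, z in m, a list of three; "gripper": the finger opening in m, from 0 to 0.0854. In form: {"turn": [[rx, ry, rz], ...], "delta_pos": [[dx, dy, dz], ...], "gripper": [gripper, ...]}. A call has 1 to 20 rows; each row shifts and turns the commanded pose from where the row before left it, along the tool's axes as they then stand; what a row does not reach is not made up. A row lasts 1/12 s, in which the tool goes at most 41.7 mm and 7.16 degrees, less where a joint would pass 70% of its speed; a pose out of reach is approached as far as the arm can. A call with a gripper value outside its range is refused whole. The fingers move at their own pace and stop on an object; "grip_force" is the grip in N (left out, the last holds). Time passes only in rows, so rows that do not move let the fingers close. It gives the time, the measured TCP pose, the force, the opening and the grip force at its end, in the units of the state.
- read_state(): the state, without advancing time (a new reading comes with each control period).
- vision.read_camera(name): name is "scene" or "top" or "wrist"; returns the picture (480x640x3 uint8, red, green, blue); there is no depth.
- vision.calibration(name): a dict with "vfov" (degrees; the focal length in pixels is half the picture's height over the tangent of half this angle, whatever the lens; pixels are square), "cx", "cy" (the principal point, pixels), "dist" ([k1, k2, p1, p2, k3] as OpenCV has them; the pictures are not rectified), "R" (3x3) and "t" (3): a world point X has camera coordinates R X + t; the wrist camera has in their place "mount" (4x4, takes a point from camera to tool coordinates, whose origin is the TCP and whose axes are the flange's). Camera axes: x right, y down, z forward; pixel columns grow to the right and rows downward; lengths in m; the calibration is good to about 2 mm. A picture is of the moment at which its call begins: read the wrist's pose just before it. calibration takes no time and is no camera call.
- ticket.finish_job(): hands the job in; it is judged then, once.
The state is a dict: "time": time; "q": joint angles; "joint_vel": joint speeds; "joint_torque": joint torques, N m; "tool_pos": TCP position; "tcp_rot": TCP orientation; "wrist_force": force on the tool from outside, world axes, zero at the start; "torque": the same for the moment, N m; "width": opening from 0.0 (shut) to 1.0 (fully open); "grip_force": force on a finger pad.
Only numpy, scipy, OpenCV 4.12 (cv2) and the standard library are available. Lean on these libraries where they do the work, as an engineer would, in place of code of your own. Each camera call takes 0.05 s, during which the arm holds its last target. There are 200 camera calls.

## Working session

There is one attempt and no reset: what is moved stays moved. The work goes in short steps, Python scripts to look and compute and a tool call to move; the robot and the scene stay as the last step left them, time stands still between calls to the robot, and variables do not carry over. Pictures are saved under pics/ and viewed, at most 10 in all, crops included, and the job is handed in when it is done.

Besides the shell and the picture viewer there is one more tool, called after "Emit:" by a JSON object that holds its "name" and its "arguments". jog_arm: Moves the arm, as the interface text tells. Its arguments: {"type":"object","properties":{"turn":{"type":"array","items":{"type":"array","items":{"type":"number"}}},"delta_pos":{"type":"array","items":{"type":"array","items":{"type":"number"}}},"gripper":{"type":"array","items":{"type":"number"}},"grip_force":{"type":"number"}},"required":["turn","delta_pos","gripper"]}

```bash
mkdir -p pics; python3 - <<'E'
from workcell import read_state, vision
import cv2,numpy as np
s=read_state();print(s['time'],s['tool_pos'],s['tcp_rot'],s['width'])
for n in ['scene','top']:
    im=vision.read_camera(n);cv2.imwrite(f'pics/{n}0.png',im[:,:,::-1])
    c=vision.calibration(n);print(n,c['vfov'],c['cx'],c['cy'],c['dist'],(-np.array(c['R']).T@c['t']).round(3),np.array(c['R']).round(3).tolist())
print(vision.calibration('wrist'))
E
```

```text
0.0 [0.22723213 0.63480099 0.22993029] [-0.53727766 -3.09483537  0.00351318] 1.0006429966445034
scene 42.642453858208924 333.6567861741707 229.8845383994833 [0.05513668 0.         0.         0.         0.        ] [-0.014 -0.483  0.709] [[0.674, -0.739, -0.014], [-0.413, -0.36, -0.836], [0.613, 0.569, -0.548]]
top 47.82097800817089 326.53185541161895 239.49960757243107 [-0.15051526  0.          0.          0.          0.        ] [0.301 0.08  1.146] [[-0.094, -0.996, -0.004], [-0.952, 0.091, -0.291], [0.291, -0.023, -0.957]]
{'vfov': 67.73585535402898, 'cx': 315.48715741427816, 'cy': 239.30162065128607, 'dist': array([0.01458042, 0.        , 0.        , 0.        , 0.        ]), 'mount': array([[-1.11154339e-03, -9.48325785e-01, -3.17296344e-01,
         8.11605386e-02],
       [ 9.99999375e-01, -1.09187183e-03, -2.39815188e-04,
         9.41652428e-04],
       [-1.19024015e-04, -3.17296412e-01,  9.48326406e-01,
        -1.42601194e-01],
       [ 0.00000000e+00,  0.00000000e+00,  0.00000000e+00,
         1.00000000e+00]])}
```

View pics/scene0.png

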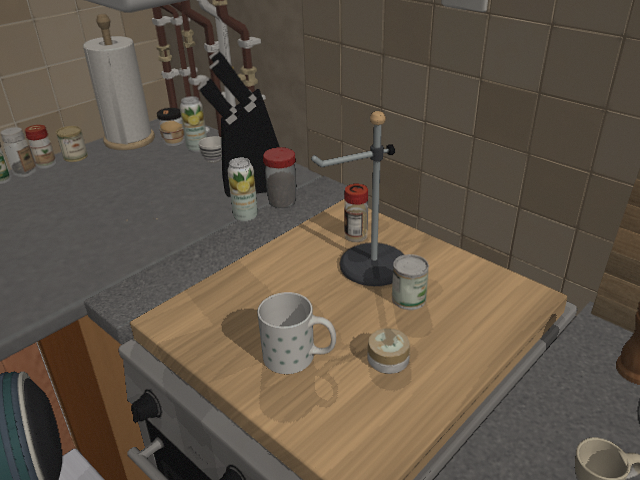

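View pics/top0.png

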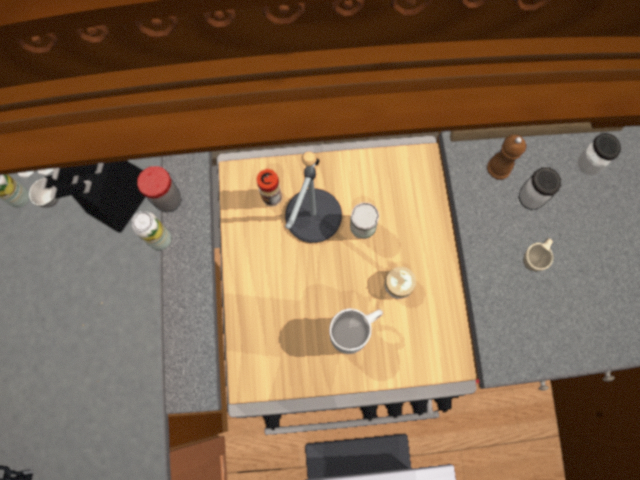

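The scene view shows the mug at (287,332) with its handle to the right, at (325,336). The stand foot is at (372,263), the arm runs from the collar (377,154) to its tip (316,160), and the knob is at (378,118). In the top view the mug rim is at (351,330), the handle end at (379,315), the foot at (313,215), the collar at (311,172) and the arm tip near (291,226). I'll enlarge both for exact pixels.

```bash
python3 - <<'E'
import cv2,numpy as np
a=cv2.imread('pics/scene0.png');b=cv2.imread('pics/top0.png')
z=lambda i,x,y,w,h,k:cv2.resize(i[y:y+h,x:x+w],None,fx=k,fy=k,interpolation=cv2.INTER_CUBIC)
# scene arm x300-400,y110-180 k4 ; top stand x270-350 y145-245 k4 ; top mug x320-400,y295-365 ; scene mug 250-350 285-375
o=np.zeros((600,800,3),np.uint8)
p=z(a,300,110,100,65,4);o[:p.shape[0],:400]=p
p=z(b,270,145,100,75*2//2,4);o[:300,400:800]=p
p=z(a,250,285,100,75,4);o[300:600,:400]=p
p=z(b,310,210,100,75,4)
p=z(b,310,295,100,75,4);o[300:600,400:]=p
cv2.imwrite('pics/zoom.png',o)
E
```

```text
(no output)
```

View pics/zoom.png

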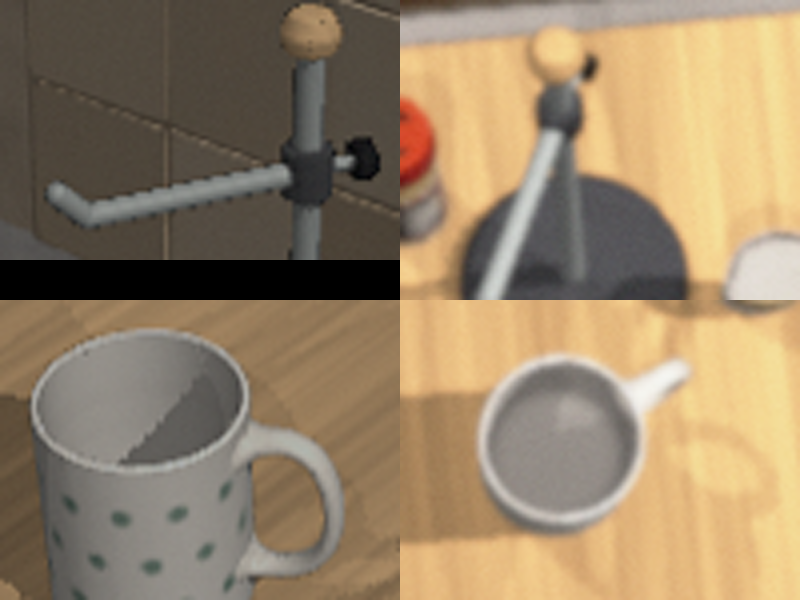

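```bash
cat > h.py <<'E'
import cv2,numpy as np
from workcell import vision,read_state
from scipy.spatial.transform import Rotation as Ro
def ray(n,uv,T=None):
    c=vision.calibration(n);f=240/np.tan(np.radians(c['vfov'])/2)
    K=np.array([[f,0,c['cx']],[0,f,c['cy']],[0,0,1]])
    p=cv2.undistortPoints(np.array([[uv]],float),K,np.array(c['dist']))[0,0]
    d=np.array([p[0],p[1],1])
    if 'R' in c: R=np.array(c['R']);return -R.T@c['t'],R.T@d
    M=T@c['mount'];return M[:3,3],M[:3,:3]@d
def plane(r,z): o,d=r;return (o+d*(z-o[2])/d[2]).round(4)
def tri(a,b):
    A=np.stack([a[1],-b[1]],1);s=np.linalg.lstsq(A,b[0]-a[0],rcond=None)[0]
    p,q=a[0]+s[0]*a[1],b[0]+s[1]*b[1];return ((p+q)/2).round(4),np.linalg.norm(p-q).round(4)
def tcp(s): M=np.eye(4);M[:3,:3]=Ro.from_rotvec(s['tcp_rot']).as_matrix();M[:3,3]=s['tool_pos'];return M
E
python3 - <<'E'
from h import *
S=lambda *u:ray('scene',u);T=lambda *u:ray('top',u)
b=cv2.imread('pics/top0.png');a=cv2.imread('pics/scene0.png')
for n,i,box in (('top',b,(270,170,360,260)),('scene',a,(330,235,410,290))):
    x0,y0,x1,y1=box;g=i[y0:y1,x0:x1].max(2)<(85 if n=='top' else 65)
    _,l,st,ce=cv2.connectedComponentsWithStats(g.astype(np.uint8));k=1+st[1:,4].argmax()
    c=max(cv2.findContours((l==k).astype(np.uint8),0,1)[0],key=len);h=cv2.convexHull(c)
    e=cv2.fitEllipse(h);u=(e[0][0]+x0,e[0][1]+y0);print(n,'foot',u,e[1],plane(ray(n,u),.057))
print('knob',tri(S(378,117.8),T(309,158.8)))
print('collar',tri(S(377,153.3),T(310,172.5)))
print('armstart',tri(S(371.3,154.5),T(308.3,178.8)))
print('tip',tri(S(313.3,158),T(291,226)))
print('rim',plane(S(285,310.3),.137),plane(T(350.5,330),.137),tri(S(285,310.3),T(350.5,330)))
print('handle end top',plane(T(381,312.5),.115), 'scene',plane(S(335,334),.097))
print('pot',plane(T(400,282),.079),plane(S(389,343),.079),'tin',plane(T(365,217),.116),'spice',plane(T(268,180),.15))
# intersect elbow scene ray with arm plane
E
```

```text
top foot (317.1756782531738, 226.52238845825195) (26.91872215270996, 52.888275146484375) [0.6621 0.0701 0.057 ]
scene foot (372.97986221313477, 264.306583404541) (43.1989860534668, 67.65814208984375) [0.6796 0.0672 0.057 ]
knob (array([0.6916, 0.0752, 0.329 ]), np.float64(0.0013))
collar (array([0.6936, 0.0758, 0.2674]), np.float64(0.0003))
armstart (array([0.6822, 0.0793, 0.2682]), np.float64(0.0013))
tip (array([0.5903, 0.1166, 0.2853]), np.float64(0.0028))
rim [0.4277 0.024  0.137 ] [0.4277 0.0271 0.137 ] (array([0.4287, 0.0265, 0.1346]), np.float64(0.0018))
handle end top [ 0.4582 -0.0359  0.115 ] scene [ 0.4702 -0.0324  0.097 ]
pot [ 0.5215 -0.0856  0.079 ] [ 0.5226 -0.0907  0.079 ] tin [ 0.6535 -0.0271  0.116 ] spice [0.7382 0.1602 0.15  ]
```

```bash
cat >> h.py <<'E'
def deg(a): return np.radians(a)
post=np.array([.692,.0755]);u=np.array([-.928,.373,0]);zA=.268
E
python3 - <<'E'
from h import *
s=read_state();q=s['q']
f=lambda q:Ro.from_euler('ZYZYZ',[q[0],q[1]+q[2],q[3],q[4],q[5]+np.pi/2])
print((f(q).inv()*Ro.from_rotvec(s['tcp_rot'])).magnitude())
for mx,n in((u,'A'),(-u,'B')):
  y=np.array([0,0,-1.]);z=np.cross(mx,y)
  for ty,nm in((y,'yaz118'),(-y,'yaz-62')):
    R=np.stack([np.cross(ty,-z),ty,-z],1)
    for q1 in ((-.3,-.15) if n=='A' else (.3,.45)):
      w=Ro.from_euler('YZ',[0,0]);a=1.9
      e=(Ro.from_euler('ZY',[q1,a]).inv()*Ro.from_matrix(R)).as_euler('ZYZ')
      print(n,nm,q1,e[0],e[1],(e[2]-np.pi/2+np.pi)%(2*np.pi)-np.pi,'or flip q4 sign conv')
E
```

```text
Traceback (most recent call last):
  File "scipy/spatial/transform/_rotation.pyx", line 1413, in scipy.spatial.transform._rotation.Rotation.from_euler
ValueError: Expected axis specification to be a non-empty string of upto 3 characters, got ZYZYZ
```

```bash
python3 - <<'E'
from h import *
s=read_state();q=s['q']
f=lambda q:Ro.from_euler('ZY',[q[0],q[1]+q[2]])*Ro.from_euler('ZYZ',[q[3],q[4],q[5]+np.pi/2])
print((f(q).inv()*Ro.from_rotvec(s['tcp_rot'])).magnitude())
for mx,n in((u,'A'),(-u,'B')):
  y=np.array([0,0,-1.]);z=np.cross(mx,y)
  for ty,nm in((y,'yaz118'),(-y,'yaz-62')):
    R=np.stack([np.cross(ty,-z),ty,-z],1)
    for q1 in ((-.3,-.15) if n=='A' else (.3,.45)):
      e=(Ro.from_euler('ZY',[q1,1.9]).inv()*Ro.from_matrix(R)).as_euler('ZYZ')
      print(n,nm,q1,e[0],e[1],(e[2]-np.pi/2+np.pi)%(2*np.pi)-np.pi)
E
```

```text
4.956987307445416e-16
A yaz118 -0.3 1.5974170899723126 1.493041039832573 1.2405571182385344
A yaz118 -0.15 1.647086970650573 1.3512971659354696 1.2331819775005313
A yaz-62 -0.3 1.5974170899723126 1.493041039832573 -1.901035535351259
A yaz-62 -0.15 1.647086970650573 1.3512971659354696 -1.908410676089262
B yaz118 0.3 -1.313996239517519 2.210088605271069 -1.1561744180029305
B yaz118 0.45 -1.2296344537999109 2.345764605006323 -1.1012232575387104
B yaz-62 0.3 -1.313996239517519 2.2100886052710695 1.985418235586863
B yaz-62 0.45 -1.2296344537999109 2.3457646050063232 2.0403693960510836
```

Emit:
{"name": "jog_arm", "arguments": {"turn": [[0,0,0],[0,0,0],[0,0,0],[0,0,0],[0,0,0],[0,0,0],[0,0,0],[0,0,0],[0,0,0],[0,0,0],[0,0,0],[0,0,0],[0,0,0],[0,0,0],[0,0,0],[0,0,0],[0,0,0]], "delta_pos": [[-0.0218,-0.0285,0.001],[-0.0218,-0.0285,0.001],[-0.0218,-0.0285,0.001],[-0.0218,-0.0285,0.001],[-0.0218,-0.0285,0.001],[-0.0218,-0.0285,0.001],[-0.0218,-0.0285,0.001],[-0.0218,-0.0285,0.001],[-0.0218,-0.0285,0.001],[-0.0218,-0.0285,0.001],[-0.0218,-0.0285,0.001],[-0.0218,-0.0285,0.001],[-0.0218,-0.0285,0.001],[-0.0218,-0.0285,0.001],[-0.0218,-0.0285,0.001],[-0.0218,-0.0285,0.001],[-0.0218,-0.0285,0.001]], "gripper": [0.05,0.05,0.05,0.05,0.05,0.05,0.05,0.05,0.05,0.05,0.05,0.05,0.05,0.05,0.05,0.05,0.05]}}

```text
time: 1.52
tool_pos: [0.4129, 0.0527, 0.214]
tcp_rot: [0.537, 3.095, 0.0]
wrist_force: [1.3, -0.4, 0.2]
width: 0.589
grip_force: 0.0
```

Emit:
{"name": "jog_arm", "arguments": {"turn": [[0,0,0.1215],[0,0,0.1215],[0,0,0.1215],[0,0,0.1215],[0,0,0.1215],[0,0,0.1215],[0,0,0.1215],[0,0,0.1215],[0,0,0.1215],[0,0,0.1215],[0,0,0.1215],[0,0,0.1215],[0,0,0.1215],[0,0,0.1215],[0,0,0.1215],[0,0,0.1215],[0,0,0.1215],[0,0,0.1215],[0,0,0.1215],[0,0,0]], "delta_pos": [[0,0,0],[0,0,0],[0,0,0],[0,0,0],[0,0,0],[0,0,0],[0,0,0],[0,0,0],[0,0,0],[0,0,0],[0,0,0],[0,0,0],[0,0,0],[0,0,0],[0,0,0],[0,0,0],[0,0,0],[0,0,0],[0,0,0],[0,0,0]], "gripper": [0.05,0.05,0.05,0.05,0.05,0.05,0.05,0.05,0.05,0.05,0.05,0.05,0.05,0.05,0.05,0.05,0.05,0.05,0.05,0.05]}}

```text
time: 3.18
tool_pos: [0.4127, 0.0544, 0.2138]
tcp_rot: [-3.049, -0.756, 0.001]
wrist_force: [-0.2, -0.3, 0.1]
width: 0.589
grip_force: 0.0
```

```bash
python3 - <<'E'
from h import *
s=read_state();np.save('w0.npy',tcp(s));im=vision.read_camera('wrist');cv2.imwrite('pics/w0.png',im[:,:,::-1])
print(s['time'],s['tool_pos'].round(4),np.round(s['q'],3),tcp(s)[:3,:3].round(3).tolist(),s['width'])
E
```

```text
3.1833 [0.4127 0.0544 0.2138] [ 0.071 -0.233  2.14   0.     1.235  1.156] [[0.884, 0.467, -0.001], [0.467, -0.884, -0.0], [-0.001, -0.0, -1.0]] 0.5885506964382657
```

View pics/w0.png

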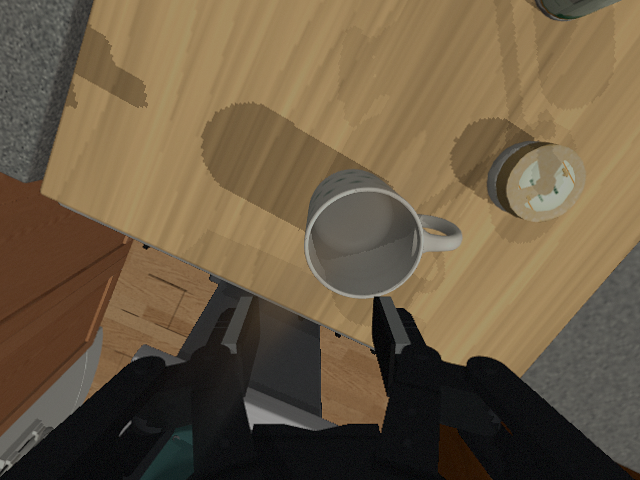

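The wrist view shows the rim ellipse centred at about (363.5,243). The handle reaches right to (460,234), almost along the image x axis, so the yaw is already close.

```bash
python3 - <<'E'
from h import *
M=np.load('w0.npy');W=lambda *x:ray('wrist',x,M)
im=cv2.imread('pics/w0.png');
c=plane(W(363.5,243),.137);print('rim c',c, plane(W(305,243),.137),plane(W(422,243),.137))
for z in(.131,.115,.097):
  e=plane(W(457,234),z);d=(e-c)[:2];print(z,e,np.linalg.norm(d),np.degrees(np.arctan2(d[1],d[0])))
print(plane(W(424,241),.115))
E
```

```text
rim c [0.4329 0.0303 0.137 ] [0.4152 0.0639 0.137 ] [ 0.4506 -0.0032  0.137 ]
0.131 [ 0.4656 -0.0228  0.131 ] 0.062361045533249365 -58.374440464871135
0.115 [ 0.4642 -0.031   0.115 ] 0.06882862776490607 -62.95098038959089
0.097 [ 0.4626 -0.0403  0.097 ] 0.07659275422649325 -67.1844888802199
[ 0.449  -0.0133  0.115 ]
```

Emit:
{"name": "jog_arm", "arguments": {"turn": [[0,0,0],[0,0,0],[0,0,0],[0,0,0],[0,0,0],[0,0,0],[0,0,0],[0,0,0],[0,0,0]], "delta_pos": [[0.004,-0.0015,0],[0,0,0.015],[0,0,0.015],[0,0,0.015],[0,0,0.015],[0,0,0.015],[0,0,0.015],[0,0,0.015],[0,0,0.013]], "gripper": [0.05,0.05,0.05,0.05,0.05,0.05,0.05,0.05,0.05]}}

```text
time: 3.98
tool_pos: [0.4158, 0.0578, 0.0952]
tcp_rot: [-3.047, -0.765, 0.001]
wrist_force: [0.3, -0.4, -0.2]
width: 0.586
grip_force: 0.0
```

Emit:
{"name": "jog_arm", "arguments": {"turn": [[0,0,0],[0,0,0],[0,0,0],[0,0,0],[0,0,0],[0,0,0],[0,0,0],[0,0,0],[0,0,0],[0,0,0]], "delta_pos": [[0,0,0],[0,0,0],[0,0,0],[0,0,0],[0,0,0],[0,0,0],[0,0,0],[0,0,0],[0,0,0],[0,0,0]], "gripper": [0.0,0.0,0.0,0.0,0.0,0.0,0.0,0.0,0.0,0.0], "grip_force": 70}}

```text
time: 4.82
tool_pos: [0.4166, 0.0573, 0.0984]
tcp_rot: [3.047, 0.762, 0.002]
wrist_force: [-4.2, -1.2, 7.8]
width: 0.071
grip_force: 83.2
```

Emit:
{"name": "jog_arm", "arguments": {"turn": [[0,0,0],[0,0,0],[0,0,0],[0,0,0],[0,0,0],[0,0,0],[0,0,0],[0,0,0],[0,0,0]], "delta_pos": [[0,0,-0.01],[0,0,-0.02],[0,0,-0.02],[0,0,-0.02],[0,0,-0.02],[0,0,-0.02],[0,0,-0.02],[0,0,-0.02],[0,0,0]], "gripper": [0.0,0.0,0.0,0.0,0.0,0.0,0.0,0.0,0.0]}}

```text
time: 5.57
tool_pos: [0.4188, 0.058, 0.2518]
tcp_rot: [3.047, 0.761, 0.015]
wrist_force: [1.6, 0.4, -1.4]
width: 0.072
grip_force: 77.7
```

```bash
python3 - <<'E'
from h import *
s=read_state();np.save('w1.npy',tcp(s));a=vision.read_camera('wrist')[:,:,::-1];b=vision.read_camera('scene')[:,:,::-1]
print(s['tool_pos'].round(4),s['wrist_force'].round(1),s['torque'].round(2),s['width'],tcp(s)[:3,:3].round(3).tolist())
o=np.zeros((480,800,3),np.uint8);o[:,:400]=a[:,240:640];o[:,400:]=b[:,120:520];cv2.imwrite('pics/g1.png',o)
E
```

```text
[0.4188 0.058  0.2518] [ 1.6  0.4 -1.4] [ 0.11 -0.04 -0.  ] 0.07215221407630674 [[0.882, 0.47, 0.009], [0.47, -0.882, 0.001], [0.009, 0.003, -1.0]]
```

View pics/g1.png

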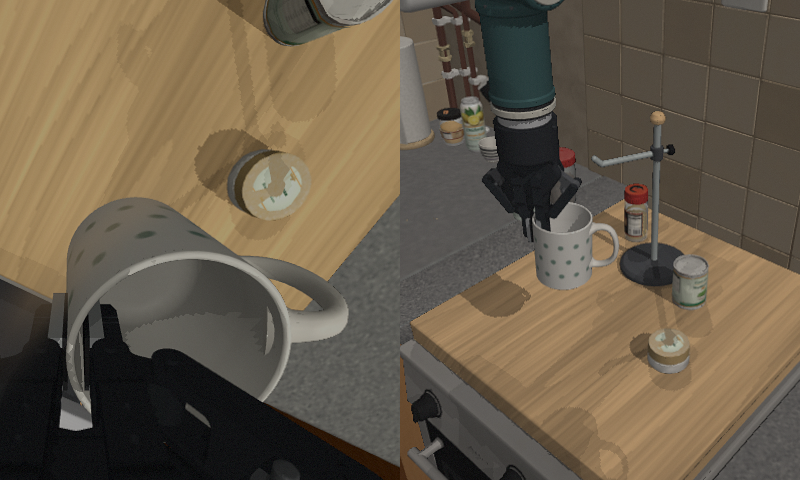

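The mug is held upright at its rim, with its handle at scene (324,246). Next I'll yaw it and then tip it.

Emit:
{"name": "jog_arm", "arguments": {"turn": [[0,0,-0.06],[0,0,-0.117],[0,0,-0.117],[0,0,-0.117],[0,0,-0.117],[0,0,-0.117],[0,0,-0.117],[0,0,-0.117],[0,0,-0.117],[0,0,-0.117],[0,0,-0.117],[0,0,-0.117],[0,0,-0.117],[0,0,-0.117],[0,0,-0.117],[0,0,-0.117],[0,0,-0.117],[0,0,-0.117],[0,0,-0.117],[0,0,-0.104]], "delta_pos": [[0,0,0],[0,0,0],[0,0,0],[0,0,0],[0,0,0],[0,0,0],[0,0,0],[0,0,0],[0,0,0],[0,0,0],[0,0,0],[0,0,0],[0,0,0],[0,0,0],[0,0,0],[0,0,0],[0,0,0],[0,0,0],[0,0,0],[0,0,0]], "gripper": [0.0,0.0,0.0,0.0,0.0,0.0,0.0,0.0,0.0,0.0,0.0,0.0,0.0,0.0,0.0,0.0,0.0,0.0,0.0,0.0]}}

```text
time: 7.33
tool_pos: [0.4146, 0.0575, 0.244]
tcp_rot: [-0.587, -3.083, 0.002]
wrist_force: [0.0, -0.2, -4.0]
width: 0.072
grip_force: 77.5
```

Emit:
{"name": "jog_arm", "arguments": {"turn": [[0,0,0],[0,0,0],[0,0,0],[0,0,0],[0,0,0],[0,0,0],[-0.1,0,0],[-0.11,0,0],[-0.11,0,0],[-0.11,0,0],[-0.11,0,0]], "delta_pos": [[-0.008,0.016,0.001],[-0.008,0.016,0.001],[-0.008,0.016,0.001],[-0.008,0.016,0.001],[-0.008,0.016,0.001],[-0.008,0.016,0.001],[0,0,0],[0,0,0],[0,0,0],[0,0,0],[0,0,0]], "gripper": [0.0,0.0,0.0,0.0,0.0,0.0,0.0,0.0,0.0,0.0,0.0]}}

```text
time: 8.25
tool_pos: [0.4955, 0.1287, 0.2389]
tcp_rot: [0.556, 2.878, 0.802]
wrist_force: [-0.8, 0.6, -4.5]
width: 0.074
grip_force: 74.9
```

```bash
python3 - <<'E'
from h import *
s=read_state()
print(s['time'],s['tool_pos'].round(4),s['q'].round(3),s['wrist_force'].round(1),s['width'],tcp(s)[:3,:3].round(3).tolist())
E
```

```text
8.25 [0.4955 0.1287 0.2389] [-0.147 -0.182  2.147  0.595  1.115 -1.587] [-0.8  0.6 -4.5] 0.07436773814246603 [[-0.928, 0.319, 0.193], [0.373, 0.794, 0.48], [-0.0, 0.517, -0.856]]
```

Emit:
{"name": "jog_arm", "arguments": {"turn": [[-0.103,0,0],[-0.103,0,0],[-0.103,0,0],[-0.103,0,0],[-0.103,0,0],[-0.103,0,0],[-0.103,0,0],[-0.103,0,0],[-0.103,0,0],[-0.101,0,0],[0,0,0],[0,0,0]], "delta_pos": [[0,0,0],[0,0,0],[0,0,0],[0,0,0],[0,0,0],[0,0,0],[0,0,0],[0,0,0],[0,0,0],[0,0,0],[0,0,0],[0,0,0]], "gripper": [0.0,0.0,0.0,0.0,0.0,0.0,0.0,0.0,0.0,0.0,0.0,0.0]}}

```text
time: 9.25
tool_pos: [0.5018, 0.1281, 0.2615]
tcp_rot: [0.427, 2.05, 2.006]
wrist_force: [-1.0, 0.1, -2.2]
width: 0.074
grip_force: 75.5
```

```bash
python3 - <<'E'
from h import *
s=read_state();M=tcp(s);np.save('w2.npy',M)
print(s['time'],s['tool_pos'].round(4),s['q'].round(3),s['wrist_force'].round(1),s['width'],M[:3,:3].round(3).tolist())
a=vision.read_camera('scene')[:,:,::-1];b=vision.read_camera('top')[:,:,::-1];cv2.imwrite('pics/s2.png',a);cv2.imwrite('pics/t2.png',b)
z=lambda i,x,y,w,h,k:cv2.resize(i[y:y+h,x:x+w],None,fx=k,fy=k,interpolation=cv2.INTER_CUBIC)
o=np.zeros((600,800,3),np.uint8);o[:,:400]=z(a,210,110,133,200,3)[:600,:400];o[:450,400:]=z(b,250,170,133,150,3)[:,:400]
# nominal eye projections
for n in('scene','top'):
  c=vision.calibration(n);f=240/np.tan(np.radians(c['vfov'])/2);K=np.array([[f,0,c['cx']],[0,f,c['cy']],[0,0,1]])
  P=M[:3,3]+M[:3,:3]@np.array([0,.088,.0014]);print(n,cv2.projectPoints(P[None],cv2.Rodrigues(np.array(c['R']))[0],np.array(c['t']),K,np.array(c['dist']))[0].round(1),P)
cv2.imwrite('pics/g2.png',o)
E
```

```text
9.25 [0.5018 0.1281 0.2615] [-0.54   0.232  2.344  1.42   1.633 -2.552] [-1.   0.1 -2.2] 0.07406087415137597 [[-0.928, 0.039, 0.37], [0.371, 0.014, 0.929], [0.031, 0.999, -0.028]]Traceback (most recent call last):
  File "<stdin>", line 6, in <module>
ValueError: could not broadcast input array from shape (600,399,3) into shape (600,400,3)
```

```bash
python3 - <<'E'
from h import *
M=np.load('w2.npy');a=cv2.imread('pics/s2.png');b=cv2.imread('pics/t2.png')
z=lambda i,x,y,w,h,k:cv2.resize(i[y:y+h,x:x+w],None,fx=k,fy=k,interpolation=cv2.INTER_CUBIC)
o=np.zeros((600,800,3),np.uint8);p=z(a,240,90,134,200,3);o[:,:400]=p[:600,:400];p=z(b,250,170,134,200,3);o[:,400:]=p[:600,:400]
cv2.imwrite('pics/g2.png',o)
P=M[:3,3]+M[:3,:3]@np.array([0,.088,.0014]);print(P)
for n in('scene','top'):
  c=vision.calibration(n);f=240/np.tan(np.radians(c['vfov'])/2);K=np.array([[f,0,c['cx']],[0,f,c['cy']],[0,0,1]])
  print(n,cv2.projectPoints(P[None],cv2.Rodrigues(np.array(c['R']))[0],np.array(c['t']),K,np.array(c['dist']))[0].round(1))
E
```

```text
[0.5057879  0.13069985 0.34942888]
scene [[[263.7 134.1]]]
top [[[282.6 266.9]]]
```

View pics/g2.png

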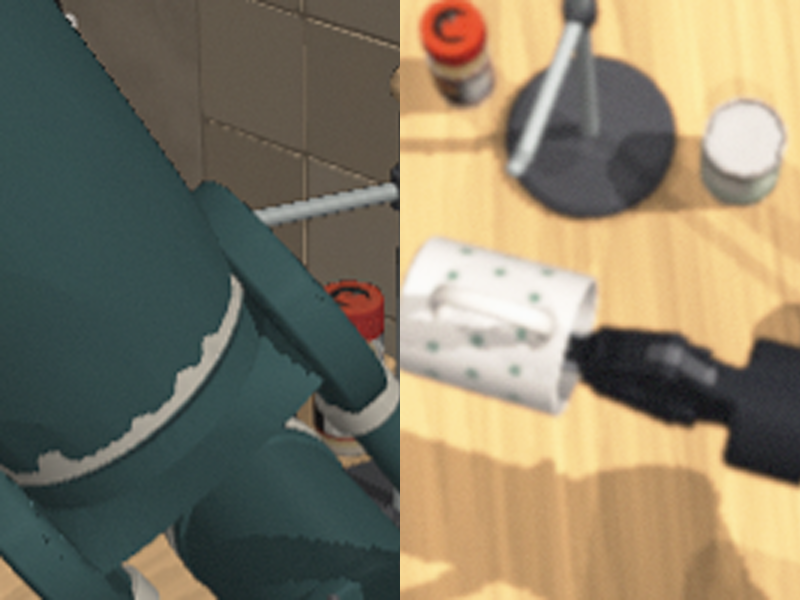

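The top view shows the handle bar from (262,270) to (299,279), centred near (281.7,274), and the cylinder axis lies close to it. That puts the handle somewhat towards tool +x. I'll quantify it.

```bash
python3 - <<'E'
from h import *
M=np.load('w2.npy');R=M[:3,:3]
def tl(u,v,z): return (R.T@(plane(ray('top',(u,v)),z)-M[:3,3])).round(4)
zt=M[2,3]
print('bar mid',tl(281.7,274,zt+.104)); print('bar ends',tl(262.5,270,zt+.095),tl(298.5,279.3,zt+.095))
# silhouette edges of cylinder: at rim top & bottom extremes, axis ~36mm above tcp
for p in((264,250),(253.5,291),(315,263.5),(304,306)):print('cyl',p,tl(250+0+p[0]-250,p[1],zt+.036))
E
```

```text
bar mid [ 0.0146  0.1035 -0.0035]
bar ends [0.0149 0.0953 0.0278] [ 0.0132  0.0938 -0.0285]
cyl (264, 250) [-0.0313  0.0383  0.0487]
cyl (253.5, 291) [0.0382 0.036  0.0437]
cyl (315, 263.5) [-0.033   0.036  -0.0378]
cyl (304, 306) [ 0.0384  0.0336 -0.041 ]
```

The handle leans about 10° relative to the tool. Because of the 45° upturned end, the mug should be threaded tilted about 22° with the handle leaning towards the post. I'll roll it now, which also eases joint 6.

Emit:
{"name": "jog_arm", "arguments": {"turn": [[0,0,0.106],[0,0,0.106],[0,0,0.106],[0,0,0.106],[0,0,0.106],[-0.024,0.014,0],[0,0,0],[0,0,0]], "delta_pos": [[0,0,0],[0,0,0],[0,0,0],[0,0,0],[0,0,0],[0,0,0],[0,0,0],[0,0,0]], "gripper": [0.0,0.0,0.0,0.0,0.0,0.0,0.0,0.0]}}

```text
time: 10.02
tool_pos: [0.5019, 0.1284, 0.2638]
tcp_rot: [-0.962, -1.906, -2.132]
wrist_force: [0.5, -0.2, -3.1]
width: 0.069
grip_force: 75.4
```

```bash
cat >> h.py <<'E'
w=np.array([.373,.928,0]);P0=np.array([.692,.0755,0])
EYE=np.array([.0118,.087,-.003])
def rep():
    s=read_state();M=tcp(s);R=M[:3,:3];e=M[:3,3]+R@EYE
    d=e-P0;print('t',round(s['time'],2),'tcp',M[:3,3].round(4),'q',s['q'].round(2),'F',s['wrist_force'].round(1),'wid',s['width'].round(3))
    h=R@np.array([.169,.9856,0])
    print('eye s,side,z',(d@u).round(4),(d@w).round(4),e[2].round(4),'lean to post deg',np.degrees(np.arctan2(-h@u,h[2])).round(1),'toolz',R[:,2].round(3))
    return M
def to(M,s,side,z):
    d=P0+s*u+side*w+np.array([0,0,z])-(M[:3,3]+M[:3,:3]@EYE);print('d tool',(M[:3,:3].T@d).round(4))
E
python3 - <<'E'
from h import *
M=rep();np.save('w3.npy',M);to(M,.150,-.005,.322)
R=M[:3,:3]
print('unit tool moves: 45deg in',(R.T@((-u+[0,0,-1])/2**.5)).round(3),'inward',(R.T@-u).round(3),'down',(R.T@[0,0,-1]).round(3))
E
```

```text
Traceback (most recent call last):
  File "h.py", line 22, in rep
    d=e-P0;print('t',round(s['time'],2),'tcp',M[:3,3].round(4),'q',s['q'].round(2),'F',s['wrist_force'].round(1),'wid',s['width'].round(3))
                                                                                                                       ^^^^^^^^^^^^^^^^
AttributeError: 'float' object has no attribute 'round'
```

```bash
sed -i "s/s\['width'\].round(3)/round(s['width'],3)/" h.py
python3 - <<'E'
from h import *
M=rep();np.save('w3.npy',M);to(M,.150,-.005,.322)
R=M[:3,:3]
print('unit tool moves: 45deg in',(R.T@((-u+[0,0,-1])/2**.5)).round(3),'inward',(R.T@-u).round(3),'down',(R.T@[0,0,-1]).round(3))
E
```

```text
t 10.02 tcp [0.5019 0.1284 0.2638] q [-0.54  0.25  2.34  1.43  1.66 -2.05] F [ 0.5 -0.2 -3.1] wid 0.069
eye s,side,z 0.1603 -0.025 0.3439 lean to post deg 22.1 toolz [0.37  0.929 0.003]
d tool [-0.0203 -0.0132  0.0199]
unit tool moves: 45deg in [-0.974 -0.228 -0.004] inward [-0.85   0.528 -0.003] down [-0.527 -0.85  -0.003]
```

Emit:
{"name": "jog_arm", "arguments": {"turn": [[0,0,0],[0,0,0],[0,0,0],[0,0,0]], "delta_pos": [[-0.007,-0.0045,0.0065],[-0.007,-0.0045,0.0065],[-0.006,-0.004,0.0065],[0,0,0]], "gripper": [0.0,0.0,0.0,0.0]}}

```text
time: 10.35
tool_pos: [0.5191, 0.1435, 0.2407]
tcp_rot: [-0.965, -1.902, -2.129]
wrist_force: [-0.6, 0.5, -3.2]
width: 0.074
grip_force: 75.5
```

```bash
python3 - <<'E'
from h import *
M=rep();np.save('w4.npy',M);to(M,.150,-.005,.322)
b=vision.read_camera('top')[:,:,::-1];a=vision.read_camera('scene')[:,:,::-1]
z=lambda i,x,y,w,h,k:cv2.resize(i[y:y+h,x:x+w],None,fx=k,fy=k,interpolation=cv2.INTER_CUBIC)
o=np.zeros((600,800,3),np.uint8);o[:600,:480]=z(b,245,150,120,150,4);o[:300,480:]=z(a,260,110,80,75,4)
cv2.imwrite('pics/g4.png',o)
E
```

```text
t 10.35 tcp [0.5191 0.1435 0.2407] q [-0.49  0.32  2.33  1.48  1.63 -2.09] F [-0.6  0.5 -3.2] wid 0.074
eye s,side,z 0.1496 -0.0044 0.3206 lean to post deg 22.4 toolz [0.37  0.929 0.003]
d tool [ 0.0011  0.0009 -0.0006]
```

View pics/g4.png

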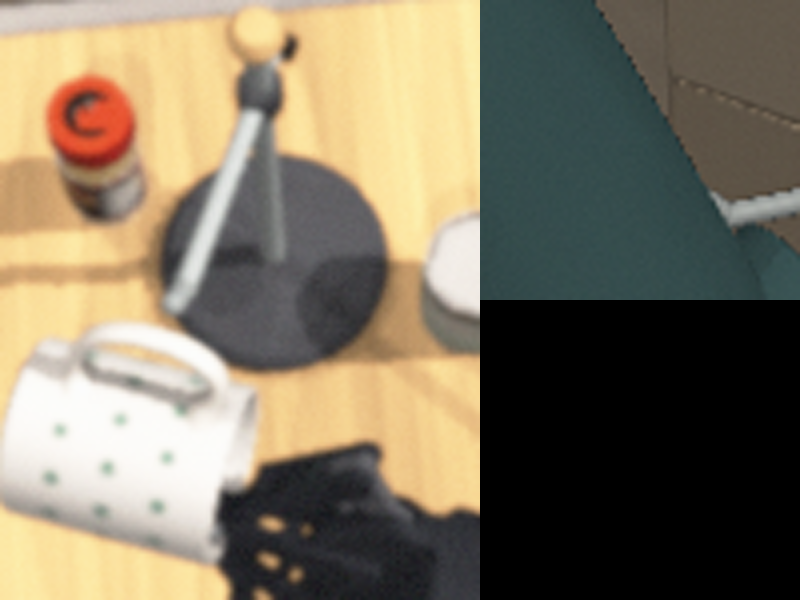

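The top view shows the handle open towards the arm. The bar centre is at about (282.5,235), the eye opening centre at (281.8,243) and the arm tip at (289,225.5).

```bash
python3 - <<'E'
from h import *
M=np.load('w4.npy')
def st(x,y,z): d=plane(ray('top',(245+x/4,150+y/4)),z)-P0;print((x,y),'s',(d@u).round(4),'side',(d@w).round(4))
print('bar mid (expect s~.143, side -.004)');st(152,342,.337)
print('eye hole ends/back near body');st(85,362,.313);st(212,398,.313)
print('tip (expect .113)');st(174,302,.285);st(178,300,.287)
print('collar arm start');st(252,115,.268);
E
```

```text
bar mid (expect s~.143, side -.004)
(152, 342) s 0.1423 side -0.0014
eye hole ends/back near body
(85, 362) s 0.1513 side 0.0262
(212, 398) s 0.1512 side -0.0275
tip (expect .113)
(174, 302) s 0.1086 side 0.0042
(178, 300) s 0.1079 side 0.0026
collar arm start
(252, 115) s 0.0112 side 0.0006
```

Emit:
{"name": "jog_arm", "arguments": {"turn": [[0,0,0],[0,0,0],[0,0,0],[0,0,0],[0,0,0],[0,0,0],[0,0,0]], "delta_pos": [[-0.006,-0.0014,0],[-0.006,-0.0014,0],[-0.006,-0.0014,0],[-0.006,-0.0014,0],[-0.006,-0.0014,0],[-0.006,-0.0014,0],[-0.006,-0.0014,0]], "gripper": [0.0,0.0,0.0,0.0,0.0,0.0,0.0]}}

```text
time: 11.03
tool_pos: [0.5476, 0.131, 0.2114]
tcp_rot: [-0.964, -1.902, -2.132]
wrist_force: [0.3, -0.4, -2.8]
width: 0.077
grip_force: 75.5
```

```bash
python3 - <<'E'
from h import *
M=rep();to(M,.096,-.004,.268)
b=vision.read_camera('top')[:,:,::-1]
cv2.imwrite('pics/g5.png',cv2.resize(b[150:270,245:345],None,fx=5,fy=5,interpolation=cv2.INTER_CUBIC))
E
```

```text
t 11.03 tcp [0.5476 0.131  0.2114] q [-0.48  0.42  2.26  1.48  1.62 -2.13] F [ 0.3 -0.4 -2.8] wid 0.077
eye s,side,z 0.1186 -0.0056 0.2915 lean to post deg 22.3 toolz [0.371 0.929 0.004]
d tool [-0.0316 -0.008   0.0015]
```

View pics/g5.png

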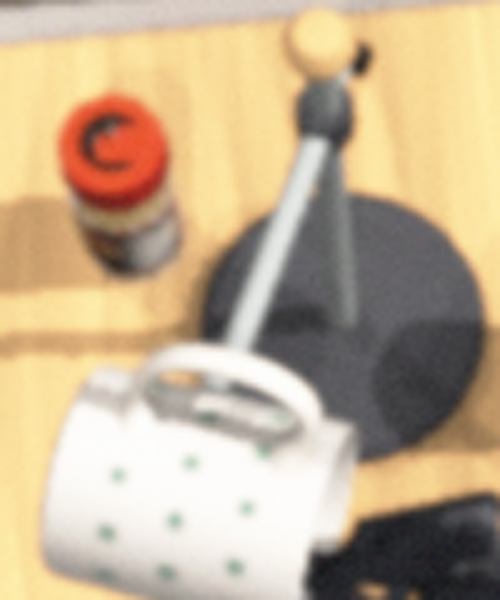

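The tip now shows inside the eye at crop (215,378), under the bar at (235,360), and there is no contact force. I'll continue to the elbow and then inward along the arm.

Emit:
{"name": "jog_arm", "arguments": {"turn": [[0,0,0],[0,0,0],[0,0,0],[0,0,0],[0,0,0],[0,0,0]], "delta_pos": [[-0.006,-0.0015,0],[-0.006,-0.0015,0],[-0.006,-0.0015,0],[-0.006,-0.0015,0],[-0.006,-0.0015,0],[-0.002,-0.0005,0]], "gripper": [0.0,0.0,0.0,0.0,0.0,0.0]}}

```text
time: 11.58
tool_pos: [0.5691, 0.1226, 0.1874]
tcp_rot: [-0.965, -1.902, -2.132]
wrist_force: [0.3, 0.1, -2.4]
width: 0.077
grip_force: 75.5
```

Emit:
{"name": "jog_arm", "arguments": {"turn": [[0,0,0],[0,0,0],[0,0,0],[0,0,0],[0,0,0],[0,0,0]], "delta_pos": [[-0.0051,0.0032,0],[-0.0051,0.0032,0],[-0.0051,0.0032,0],[-0.0051,0.0032,0],[-0.0051,0.0032,0],[0,0,0]], "gripper": [0.0,0.0,0.0,0.0,0.0,0.0]}}

```text
time: 12.08
tool_pos: [0.5979, 0.111, 0.1887]
tcp_rot: [-0.964, -1.904, -2.133]
wrist_force: [0.5, 0.2, -2.1]
width: 0.072
grip_force: 75.5
```

```bash
python3 - <<'E'
from h import *
M=rep();to(M,.062,-.004,.268)
E
```

```text
t 12.08 tcp [0.5979 0.111  0.1887] q [-0.47  0.53  2.14  1.49  1.62 -2.12] F [ 0.5  0.2 -2.1] wid 0.072
eye s,side,z 0.0646 -0.0054 0.2689 lean to post deg 22.1 toolz [0.372 0.928 0.003]
d tool [-0.0026  0.0006  0.0014]
```

Emit:
{"name": "jog_arm", "arguments": {"turn": [[0,0,-0.0965],[0,0,-0.0965],[0,0,-0.0965],[0,0,-0.0965],[0,0,0]], "delta_pos": [[-0.0083,0.0015,0],[-0.0083,0.0015,0],[-0.0083,0.0015,0],[-0.0083,0.0015,0],[0,0,0]], "gripper": [0.0,0.0,0.0,0.0,0.0]}}

```text
time: 12.5
tool_pos: [0.628, 0.099, 0.1807]
tcp_rot: [0.574, 2.038, 2.113]
wrist_force: [-0.7, -0.4, -2.3]
width: 0.075
grip_force: 75.5
```

Emit:
{"name": "jog_arm", "arguments": {"turn": [[0,0,0],[0,0,0],[0,0,0],[0,0,0]], "delta_pos": [[-0.0003,-0.002,0],[-0.0003,-0.002,0],[-0.0003,-0.002,0],[0,0,0]], "gripper": [0.0,0.0,0.0,0.0]}}

```text
time: 12.83
tool_pos: [0.6263, 0.0999, 0.1754]
tcp_rot: [0.577, 2.037, 2.119]
wrist_force: [0.6, 1.3, 2.2]
width: 0.07
grip_force: 75.0
```

```bash
python3 - <<'E'
from h import *
M=rep();to(M,.062,-.004,.26)
E
```

```text
t 12.83 tcp [0.6263 0.0999 0.1754] q [-0.47  0.59  2.07  1.5   1.62 -2.49] F [0.6 1.3 2.2] wid 0.07
eye s,side,z 0.0667 -0.0054 0.2631 lean to post deg 0.2 toolz [0.371 0.929 0.006]
d tool [-0.0052 -0.0023  0.0013]
```

Emit:
{"name": "jog_arm", "arguments": {"turn": [[0,0,0],[0,0,0],[0,0,0],[0,0,0],[0,0,0],[0,0,0],[0,0,0],[0,0,0]], "delta_pos": [[0,0,0],[0,0,0],[0,0,0],[0,0,0],[0,0,0],[0,0,0],[0,0,0],[0,0,0]], "gripper": [0.01,0.015,0.02,0.03,0.04,0.045,0.045,0.045], "grip_force": 20}}

```text
time: 13.5
tool_pos: [0.6265, 0.0998, 0.1744]
tcp_rot: [0.578, 2.039, 2.116]
wrist_force: [-0.1, 1.2, 0.0]
width: 0.523
grip_force: 0.0
```

```bash
python3 - <<'E'
from h import *
M=rep()
b=vision.read_camera('top')[:,:,::-1]
cv2.imwrite('pics/g6.png',cv2.resize(b[150:270,245:345],None,fx=5,fy=5,interpolation=cv2.INTER_CUBIC))
E
```

```text
t 13.5 tcp [0.6265 0.0998 0.1744] q [-0.47  0.59  2.07  1.49  1.61 -2.49] F [-0.1  1.2  0. ] wid 0.523
eye s,side,z 0.0665 -0.0052 0.2621 lean to post deg 0.1 toolz [0.371 0.929 0.004]
```

View pics/g6.png

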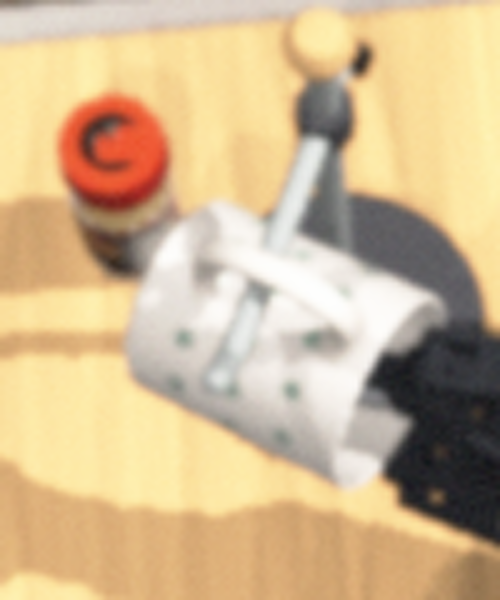

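The mug hangs on the arm, with the bar across it at crop (270,270) and the upturned end at (215,375). I'm withdrawing along the tool axis, with a slight roll to stay off joint 6's limit.

Emit:
{"name": "jog_arm", "arguments": {"turn": [[0,0,0.02],[0,0,0.02],[0,0,0.02],[0,0,0.02],[0,0,0.02],[0,0,0.02],[0,0,0.02],[0,0,0.02],[0,0,0],[0,0,0],[0,0,0],[0,0,0],[0,0,0],[0,0,0],[0,0,0],[0,0,0],[0,0,0],[0,0,0],[0,0,0]], "delta_pos": [[0,0,-0.008],[0,0,-0.012],[0,0,-0.012],[0,0,-0.012],[0,0,-0.012],[0,0,-0.012],[0,0,-0.012],[0,0,-0.012],[0,0,-0.01],[0,0,0],[0,0,0],[0,0,0],[0,0,0],[0,0,0],[0,0,0],[0,0,0],[0,0,0],[0,0,0],[0,0,0]], "gripper": [0.045,0.045,0.045,0.045,0.045,0.045,0.045,0.045,0.045,0.045,0.045,0.045,0.045,0.045,0.045,0.045,0.045,0.045,0.045]}}

```text
time: 15.13
tool_pos: [0.5887, 0.0051, 0.1741]
tcp_rot: [0.765, 2.057, 2.201]
wrist_force: [0.0, 0.0, -0.1]
width: 0.528
grip_force: 0.0
```

```bash
python3 - <<'E'
from h import *
M=rep()
b=vision.read_camera('top')[:,:,::-1];a=vision.read_camera('scene')[:,:,::-1]
z=lambda i,k:cv2.resize(i,None,fx=k,fy=k,interpolation=cv2.INTER_CUBIC)
o=np.zeros((480,800,3),np.uint8);o[:480,:400]=z(b[150:270,245:345],4);o[:,400:]=z(a[100:300,240:407],2.4)[:,:400];cv2.imwrite('pics/g7.png',o)
E
```

```text
t 15.13 tcp [0.5887 0.0051 0.1741] q [-0.65  0.61  2.04  1.33  1.7  -2.33] F [ 0.   0.  -0.1] wid 0.528
eye s,side,z 0.0524 -0.1071 0.2601 lean to post deg 9.3 toolz [0.371 0.929 0.004]
```

View pics/g7.png

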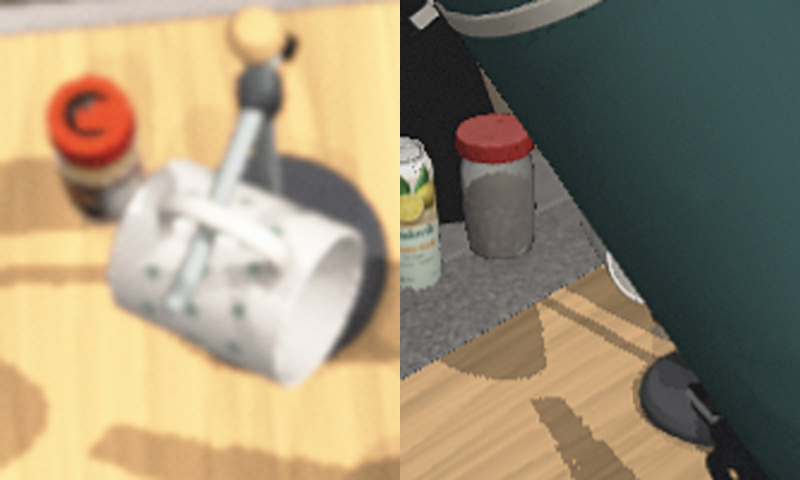

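The mug hangs free on the arm and the gripper is well clear. Handing in.

Emit:
{"name": "jog_arm", "arguments": {"turn": [[0,0,0],[0,0,0],[0,0,0],[0,0,0],[0,0,0],[0,0,0],[0,0,0],[0,0,0],[0,0,0],[0,0,0],[0,0,0],[0,0,0],[0,0,0],[0,0,0],[0,0,0],[0,0,0],[0,0,0],[0,0,0],[0,0,0],[0,0,0]], "delta_pos": [[0,0,0],[0,0,0],[0,0,0],[0,0,0],[0,0,0],[0,0,0],[0,0,0],[0,0,0],[0,0,0],[0,0,0],[0,0,0],[0,0,0],[0,0,0],[0,0,0],[0,0,0],[0,0,0],[0,0,0],[0,0,0],[0,0,0],[0,0,0]], "gripper": [0.045,0.045,0.045,0.045,0.045,0.045,0.045,0.045,0.045,0.045,0.045,0.045,0.045,0.045,0.045,0.045,0.045,0.045,0.045,0.045]}}

```text
time: 16.9
tool_pos: [0.5887, 0.005, 0.174]
tcp_rot: [0.765, 2.056, 2.201]
wrist_force: [-0.6, -0.5, 0.5]
width: 0.528
grip_force: 0.0
```

```bash
python3 -c "
from workcell import vision,ticket
import numpy as np
a=vision.read_camera('top').astype(int);b=vision.read_camera('top').astype(int);print(np.abs(a-b)[150:270,245:345].mean())
print(ticket.finish_job())"
```

```text
1.3251388888888889
the job is handed in; nothing more can be done
None
```

The mug is hanging by its handle on the stand's arm with the gripper clear of it, and I handed the job in at about 17 s; no verdict came back.

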